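# Put the medicine bottle in its holder and take off the safety cap

### The arm

A 6-joint arm with a two-finger parallel gripper is mounted at the origin on a cart in front of the work surface, level with it; the furniture and walls round the work are solid. World frame = base frame: x ahead of the robot, y to its left, z up, the work surface at z = 0. Lengths are in m, angles in rad, forces in N, time in s.
With the tool pointing down it reaches from about 0.35 to 0.975 m from the base axis. Payload 17.4 kg.
Tool frame: the origin (TCP) lies on the centre line of the jaws, within the pads' length; the fingertips stand 22 mm ahead of it and the grasp point (between the pads) lies 3 mm ahead of it; z points along the fingers, y is the line along which they close (so a half turn about z gives the same grasp; the last joint's range is limited). The gripper opens to 85 mm and grips with 20 to 120 N. Pads are 22 mm wide; open, the fingers measure 114 mm over their backs; the gripper's body (76 mm by 85 mm) begins 54 mm behind the grasp point. The pads swing forward as they close: fully open they stand 13 mm farther back than shut.
Start: joints at [-1.371, 0.116, 1.442, -0, 1.584, -0.038], TCP at [0.159, -0.656, 0.253] pointing down, gripper open.
Joint ranges: [-2.83, 2.83], [-0.83, 2.19], [0.07, 2.5], [-1.14, 4.28], [0.01, 3], [-2.97, 2.97]. Speed limits (rad/s): [1.89, 1.89, 2.22, 3.14, 3.14, 3.14].

### API

Orientations are given as a rotation vector (axis times angle).
In Python, from station import arm gives the robot as it stands.
- The arm moves only by the shell command python3 -m inch 'ROWS' [FORCE]. ROWS is JSON, a list of rows, each a list of 7 numbers: the turn, a rotation vector about the tool's x, y, z in degrees, then the shift along the tool's x, y, z in cm, then the opening in per cent of the stroke, from 0 (shut) to 100 (fully open). A call has 1 to 5 rows; each row is the pose to reach, as a shift and turn from the pose commanded when the call began, along the tool's axes at that moment; what a row does not reach only later rows make up. A row lasts 1/10 s, in which the tool goes at most 50 mm and 8.59 degrees, less where a joint would pass 70% of its speed; a pose out of reach is approached as far as the arm can. A call with a gripper value outside its range is refused whole. The fingers move at their own pace and stop on an object; FORCE is the grip in N (left out, the last holds). Time passes only in rows, so rows that repeat a pose let the fingers close. It gives the time, the measured TCP pose, the force, the opening and the grip force at its end, in the units of the state.
- arm.state(): the state, without advancing time (a new reading comes with each control period).
- arm.get_image(name): name is "scene" or "top" or "wrist"; returns a dict with "color" (420x560x3 uint8, blue, green, red), "z_map" (420x560 float32, m along the optical axis (not along the pixel's ray), 0 where there is no reading), "fx", "fy", "cx", "cy" (pixels), "pose" (4x4, takes a point from camera to world coordinates); the wrist camera has in their place "hand_eye" (4x4, takes a point from camera to tool coordinates, whose origin is the TCP and whose axes are the flange's). Camera axes: x right, y down, z forward; pixel columns grow to the right and rows downward; lengths in m; the calibration is good to about 2 mm. A picture is of the moment at which its call begins: read the wrist's pose just before it.
- arm.hand_in(): hands the job in; it is judged then, once.
The state is a dict: "t": time; "qpos": joint angles; "joint_velocities": joint speeds; "joint_efforts": joint torques, N m; "eef_pos": TCP position; "ee_rot": TCP orientation; "wrist_force": force on the tool from outside, world axes, zero at the start; "ft_torque": the same for the moment, N m; "opening": finger opening in m; "grasp_force": force on a finger pad.
Only numpy, scipy, OpenCV 4.12 (cv2) and the standard library are available. Lean on these libraries where they do the work, as an engineer would, in place of code of your own. Each camera call takes 0.05 s, during which the arm holds its last target. There are 200 camera calls.

### The job

Stand the square medicine bottle, still capped, fully down in its own holder block - the one with the square well. With the well keeping it from turning, push its child-safety cap down, twist it anticlockwise until it is free and lift it off; finish still holding the cap in the gripper, level and still, a hand's breadth straight above the open bottle, which stays standing in its well. Leave the small vial and the tablet jar where they are.

Things in the scene. Friction and masses are not known exactly. Their poses are not given: they have to be found in the camera images.
- bottle: Loose amber medicine bottle with a paper label, 0.16 kg: body 54 x 54 mm square (corners rounded 6 mm) and 72 mm high, above it a round neck of 34 mm diameter up to the rim at 100 mm. Origin: centre of its underside; z up, x and y across its flat sides. It may be turned by any angle at the start. Two bayonet tabs stand out of the neck.
- cap: Loose white ribbed round safety cap, 53 mm outside diameter, 30 mm high, 0.04 kg; starts locked on the bottle, its lower rim 84 mm and its top 114 mm above the bottle's underside. Origin: centre of its lower rim; z up. Locked, its x axis lies along the bottle's (within 5 deg). Grip it anywhere on the skirt; the locked cap carries the bottle when lifted.
- cap_spring (a joint): Travel (m) of the spring disc in the cap: 0 locked and not pushed, growing as the cap is pushed down on the bottle; safety tooth cleared above 0.005, hard stop at 0.0075. Push force 4 N at 0, 7.5 N at 0.005, 9 N at 0.0075. -0.0015 with the cap off.
- square_block: Dark wooden holder block fixed to the table, 84 x 84 x 30 mm, with a square well 59 x 59 mm, 22 mm deep with a small lead-in chamfer, sides parallel to the block's; a small paper tag with a black square on its front. It belongs to the bottle, which fits in any of four quarter turns. Origin: centre of the underside, z up, x and y along the sides.
- well (a point): Centre of the floor of the square well, 8 mm above the table; axes as the square block's.
- round_block: Dark wooden holder block of the same outer size with an empty round well of 60 mm diameter (the tablet jar's), tag with a round dot; fixed. The bottle does not fit it. Origin: centre of the underside.
- vial_block: Dark wooden holder block of the same outer size with a round well of 42 mm diameter, 8 mm floor, in which the small vial stands, tag with a round dot; fixed. Origin: centre of the underside. The three blocks can stand in any order.
- vial: Small bottle, 37 mm diameter, 92 mm high, standing loose in the vial block; bystander. Origin: centre of its underside.
- jar: Tablet jar with ribbed cap, 56 mm diameter, 96 mm high, standing loose on the table; bystander (not the safety-capped bottle). Origin: centre of its underside.
- cap_top (a point): Centre of the cap's flat top. To open: push down 6 to 7.5 mm, keep it down and turn anticlockwise seen from above; past 0.95 rad (55 deg) two lugs inside leave the neck's tabs and the cap lifts straight up; a stop comes at about 2.25 rad (130 deg), so aim for 1.25 rad. Not pushed, it will not turn; clockwise is blocked.
Mind the look-alikes: they are no part of the job. What is shaped like the square_block but orange is not meant. There is more than one size of the cap; the one meant has the size given above.

How it is judged:
On the way, in this order (a step that is already met when the one before it is completed fails the run):
1. the bottle stands fully down in the square well with its cap still on (horizontal distance between bottle and well below 0.006 m and z of bottle in the frame of well below 0.004 m and angle between bottle's own z axis and vertical below 0.08 rad and z of cap in the frame of bottle below 0.088 m), for 0.1 s.
2. with the bottle in the well, the cap is pushed down past its safety tooth and twisted free on the neck (z of bottle in the frame of well below 0.006 m and z of cap in the frame of bottle below 0.09 m and angle between the x axis of cap and the x axis of bottle, either way round above 0.5 rad and value of joint cap_spring above 0.003 m), for 0.05 s.
At the end, for the whole second after the job is handed in: The bottle stands upright (0.08 rad) in the square well (4 mm from its floor, 6 mm from its centre), untouched; the gripper holds the cap still and level (0.35 rad), its lower rim 30 to 160 mm above the bottle's rim, within 40 mm of straight above, touching only the fingers (horizontal distance between bottle and well below 0.006 m and z of bottle in the frame of well below 0.004 m and angle between bottle's own z axis and vertical below 0.08 rad and linear speed of bottle below 0.02 m/s and z of cap in the frame of bottle between 0.13 and 0.26 m and horizontal distance between cap and bottle below 0.04 m and angle between cap's own z axis and vertical below 0.35 rad and linear speed of cap below 0.03 m/s and contact force between the fingers and cap above 1 N and contact force between each of cap, the arm and bottle below 0.1 N); the arm keeps its last pose, push and grip.
It fails at once if the cap comes off while the bottle is not in the square well (z of cap in the frame of bottle above 0.1 m and (horizontal distance between bottle and well above 0.02 m or z of bottle in the frame of well above 0.015 m)).
It fails at once if the bottle is tipped over (angle between bottle's own z axis and vertical above 0.8 rad).
It fails at once if the vial is moved more than 25 mm (distance of vial from where it was at the start of the episode above 0.025 m).
It fails at once if the tablet jar is moved more than 25 mm (distance of jar from where it was at the start of the episode above 0.025 m).
It also fails if it takes over 48 s, if anything falls off the work surface, if the arm or the gripper's body presses on something with over 40 N, if the wrist force passes 120 N, or if a joint passes its speed limit or range.

## Working session

There is one attempt and no reset: what is moved stays moved. The work goes in short steps, Python scripts to look and compute and a shell command to move; the robot and the scene stay as the last step left them, time stands still between calls to the robot, and variables do not carry over. Pictures are saved under pics/ and viewed, at most 10 in all, crops included, and the job is handed in when it is done.

```bash
mkdir -p pics; ls; python3 - <<'E'
from station import arm
import cv2,pickle
s=arm.state();print(s)
d={n:arm.get_image(n) for n in("scene","top")}
pickle.dump(d,open("im0.pkl","wb"))
for n in d: cv2.imwrite(f"pics/{n}0.png",d[n]["color"]);print(n,d[n]["pose"].round(3).tolist(),d[n]["fx"])
E
```

```text
pics
{'t': 0.0, 'qpos': array([-1.37080620e+00,  1.16507053e-01,  1.44227549e+00,  1.51280924e-05,
        1.58396988e+00, -3.78158142e-02]), 'joint_velocities': array([-2.99134312e-04, -6.53702264e-04, -1.38382476e-03, -1.32507654e-05,
       -2.21133163e-03, -2.81825264e-04]), 'joint_efforts': array([ 1.47064570e-04, -7.31993079e+01, -6.32487845e+01, -2.25733953e-05,
        6.31587449e-03, -4.42119779e-05]), 'eef_pos': array([ 0.15896381, -0.65585227,  0.25254159]), 'ee_rot': array([-3.11826197e+00, -3.72528151e-01,  1.23830749e-04]), 'wrist_force': array([-0.36256091,  0.64600533, -0.12436452]), 'ft_torque': array([0.00579927, 0.02172139, 0.02995268]), 'grasp_force': 0.0, 'opening': 0.08524146396365335}
scene [[-0.271, 0.56, -0.783, 1.338], [0.962, 0.144, -0.23, 0.226], [-0.016, -0.816, -0.578, 0.721], [0.0, 0.0, 0.0, 1.0]] 499.2123945360319
top [[0.004, -0.983, 0.184, 0.364], [-0.999, -0.01, -0.031, 0.003], [0.032, -0.184, -0.982, 0.938], [0.0, 0.0, 0.0, 1.0]] 389.44536465791253
```

View pics/top0.png

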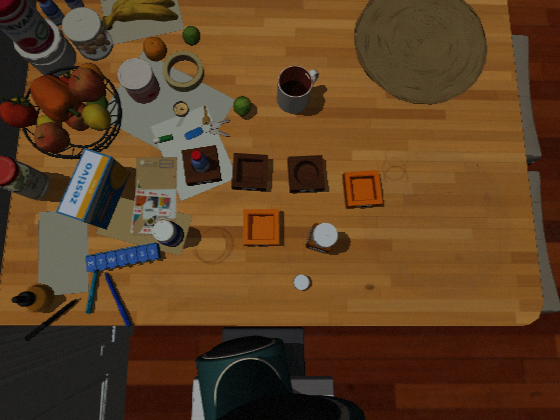

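View pics/scene0.png

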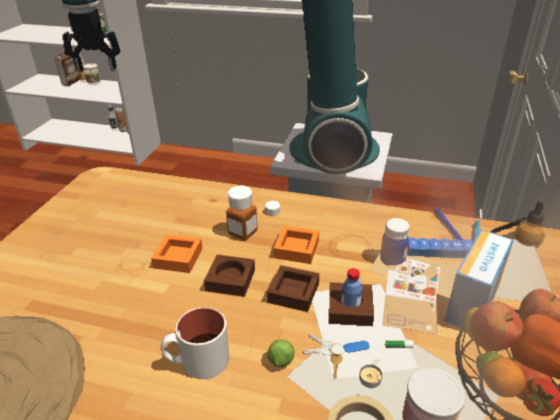

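The top view shows these candidates:
- **Bottle:** the amber one at (323,237). The jar at (167,233) is blue, and a small loose cap lies at (302,283); neither is meant.
- **Blocks:** dark ones at (250,172) (looks square), (306,174) (looks round) and (201,165) (holds the vial). The orange look-alikes are at (262,228) and (363,189).

My choice is the bottle at (323,237) and the block at (250,172). I'll check both in one close crop and measure them.

```bash
cat > h.py <<'E'
import numpy as np,cv2
def cloud(d,pose=None):
    z=d["z_map"];v,u=np.mgrid[:z.shape[0],:z.shape[1]]
    P=np.stack([(u-d["cx"])/d["fx"]*z,(v-d["cy"])/d["fy"]*z,z],-1)
    T=d["pose"] if pose is None else pose
    P=P@T[:3,:3].T+T[:3,3]; P[z==0]=np.nan
    return P
def rect(xy):
    (c,s,a)=cv2.minAreaRect((xy*1000).astype(np.float32)); return np.round(c,1),np.round(s,1),round(a,1)
E
python3 - <<'E'
import pickle,cv2,numpy as np
from h import *
d=pickle.load(open("im0.pkl","rb"))
P=cloud(d["top"]);Q=cloud(d["scene"])
t=d["top"]["color"];s=d["scene"]["color"]
a=cv2.resize(t[145:260,215:375],(800,575),interpolation=cv2.INTER_CUBIC)
b=cv2.resize(s[180:325,150:390],(800,483),interpolation=cv2.INTER_CUBIC)
cv2.imwrite("pics/crop.png",np.vstack([cv2.resize(a,(400,288)),cv2.resize(b,(500,302))[:, :400]]) if 0 else cv2.hconcat([cv2.resize(a,(400,400)),cv2.resize(b,(400,400))]))
def sel(P,c,r,lo,hi):
    p=P.reshape(-1,3);m=(np.hypot(p[:,0]-c[0],p[:,1]-c[1])<r)&(p[:,2]>lo)&(p[:,2]<hi);return p[m]
for n,PP in(("top",P),("scene",Q)):
    print(n)
    for nm,px in(("bottle",(323,237)),("sq",(250,172)),("rd",(306,174)),("vialb",(201,165)),("jar",(167,233)),("o1",(262,228)),("o2",(363,189))):
        c=P[px[1],px[0]]
        if "b"==nm[0]:
            q=sel(PP,c,.05,.105,.125);print(nm,c.round(3),"cap",len(q),rect(q[:,:2]),np.median(q[:,2]).round(4))
            q=sel(PP,c,.06,.02,.07);print(" body",len(q),rect(q[:,:2]))
        elif nm=="jar": q=sel(PP,c,.05,.08,.11);print(nm,c.round(3),rect(q[:,:2]),np.median(q[:,2]).round(4))
        else:
            q=sel(PP,c,.065,.022,.036);print(nm,c.round(3),len(q),rect(q[:,:2]),np.median(q[:,2]).round(4))
E
```

```text
top
bottle [ 0.459 -0.124  0.115] cap 475 (array([ 464.5, -127.5]), array([50. , 51.2]), 89.0) 0.1138
 body 145 (array([ 458.2, -115.5]), array([70. , 41.8]), 31.9)
sq [0.632 0.038 0.008] 650 (array([629.5,  39.4]), array([84. , 85.4]), 87.2) 0.0295
rd [ 0.629 -0.101  0.007] 758 (array([626.7, -97.8]), array([85.7, 84.5]), 4.2) 0.0296
vialb [0.63  0.149 0.067] 907 (array([644.2, 157.2]), array([85. , 84.6]), 10.2) 0.0299
jar [0.468 0.211 0.095] (array([473.4, 220.7]), array([47.1, 46.7]), 6.5) 0.095
o1 [0.492 0.007 0.008] 687 (array([493.5,  10. ]), array([84.1, 83. ]), 0.8) 0.0296
o2 [ 0.592 -0.242  0.008] 669 (array([ 590.2, -235.4]), array([86. , 84.8]), 4.8) 0.0293
scene
bottle [ 0.459 -0.124  0.115] cap 317 (array([ 467. , -127.4]), array([53.8, 50.7]), 5.0) 0.1143
 body 559 (array([ 480. , -123.1]), array([44.1, 70.5]), 20.6)
sq [0.632 0.038 0.008] 875 (array([630.6,  38.9]), array([84.9, 91.2]), 87.0) 0.03
rd [ 0.629 -0.101  0.007] 903 (array([626.5, -98.4]), array([90.5, 85.5]), 3.7) 0.0301
vialb [0.63  0.149 0.067] 1085 (array([645.7, 157.2]), array([87.5, 83.8]), 10.9) 0.0306
jar [0.468 0.211 0.095] (array([476.5, 221. ]), array([48.5, 45.8]), 31.5) 0.0954
o1 [0.492 0.007 0.008] 660 (array([494.2,  10.2]), array([91.6, 84.8]), 0.3) 0.03
o2 [ 0.592 -0.242  0.008] 724 (array([ 591.3, -235.6]), array([89.8, 86.2]), 4.8) 0.0297
```

View pics/crop.png

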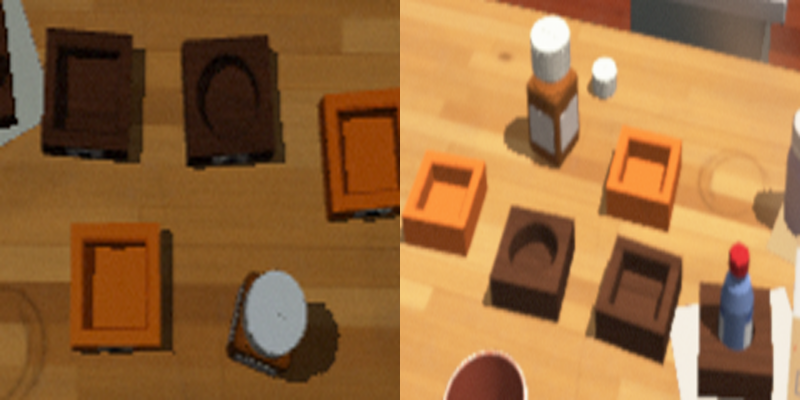

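The crop confirms it: the dark block at crop (88,95) has a square well, the one at (228,95) a round well, and the bottle at (275,315) is the amber one with the big cap. Next I fit the bottle's yaw and work out the first move.

```bash
cat >> h.py <<'E'
from scipy.spatial.transform import Rotation as R
def down(yaw): # tool down, tool x at yaw deg
    return R.from_euler('z',yaw,degrees=True)*R.from_euler('x',180,degrees=True)
def delta(s,pos,yaw):
    R0=R.from_rotvec(s["ee_rot"])
    print("turn",(R0.inv()*down(yaw)).as_rotvec(degrees=True).round(2),"shift cm",(R0.inv().apply(np.array(pos)-s["eef_pos"])*100).round(2))
E
python3 - <<'E'
import pickle
from h import *
from station import arm
from scipy.optimize import least_squares
d=pickle.load(open("im0.pkl","rb"))
sets=[]
for n in d:
    p=cloud(d[n]).reshape(-1,3)
    m=(np.hypot(p[:,0]-.466,p[:,1]+.1275)<.045)&(p[:,2]>.012)&(p[:,2]<.066);sets.append(p[m][:,:2]*1000)
for S in (sets[0],sets[1],np.vstack(sets)):
    def f(x):
        c,s=np.cos(x[2]),np.sin(x[2]);q=np.abs((S-x[:2])@np.array([[c,-s],[s,c]]));return q.max(1)-27
    best=min((least_squares(f,[466,-127.5,a],loss='soft_l1') for a in np.radians(range(-45,45,15))),key=lambda r:r.cost)
    print(len(S),best.x[:2].round(1),np.degrees(best.x[2]).round(1),np.abs(best.fun).mean().round(2))
s=arm.state();delta(s,[.466,-.1275,.24],13.5)
E
```

```text
577 [ 465.3 -128.5] -16.5 1.06
107 [ 465.5 -128. ] 73.0 0.39
684 [ 465.3 -128.4] -16.6 0.97
turn [-0.06 -0.    0.13] shift cm [ 42.29 -44.12   1.31]
```

```bash
python3 -m inch '[[0,0,0,3,-3,0.3,100],[0,0,0,6,-6.5,0.5,100],[0,0,0,9.5,-10,0.6,100],[0,0,0,13,-13.5,0.8,100],[0,0,0,16.5,-17,1,100]]' 40; python3 -m inch '[[0,0,0,3.5,-3.5,0,100],[0,0,0,7,-7,0,100],[0,0,0,10.5,-10.5,0,100],[0,0,0,14,-14,0,100],[0,0,0,17,-17.5,0,100]]'; python3 -m inch '[[0,0,0,3,-3,0,100],[0,0,0,6,-6,0,100],[0,0,0,8,-8.5,0,100],[0,0,0,8.8,-9.6,0,100],[0,0,0,8.8,-9.6,0,100]]'
python3 - <<'E'
from h import *
from station import arm
s=arm.state()
T=np.eye(4);T[:3,:3]=R.from_rotvec(s["ee_rot"]).as_matrix();T[:3,3]=s["eef_pos"]
d=arm.get_image("wrist");cv2.imwrite("pics/w1.png",d["color"])
P=cloud(d,T@d["hand_eye"]).reshape(-1,3)
m=(np.hypot(P[:,0]-.466,P[:,1]+.1275)<.045)&(P[:,2]>.105)&(P[:,2]<.125);q=P[m]
print(s["t"],s["qpos"].round(3),s["eef_pos"].round(4),m.sum(),cv2.minEnclosingCircle((q[:,:2]*1000).astype(np.float32)),np.median(q[:,2]) if m.sum() else 0)
delta(s,[.4655,-.128,.105],13.5)
E
```

```text
t: 0.6
eef_pos: [0.2798, -0.4501, 0.2429]
ee_rot: [-3.119, -0.372, 0.0]
wrist_force: [1.1, -1.4, -0.2]
opening: 0.0853
grasp_force: 0.0
t: 1.1
eef_pos: [0.404, -0.2398, 0.2432]
ee_rot: [-3.119, -0.373, -0.0]
wrist_force: [1.6, -0.9, 0.8]
opening: 0.0852
grasp_force: 0.0
t: 1.6
eef_pos: [0.4665, -0.1267, 0.243]
ee_rot: [-3.119, -0.376, 0.001]
wrist_force: [-0.3, -0.2, 0.3]
opening: 0.0854
grasp_force: 0.0
1.6 [-0.318 -0.308  1.852  0.     1.598  1.013] [ 0.4665 -0.1267  0.243 ] 3239 ((467.59930419921875, -128.99073791503906), 26.515098571777344) 0.11404947793726364
turn [-0.02  0.03  0.26] shift cm [-0.12  0.11 13.8 ]
```

View pics/w1.png

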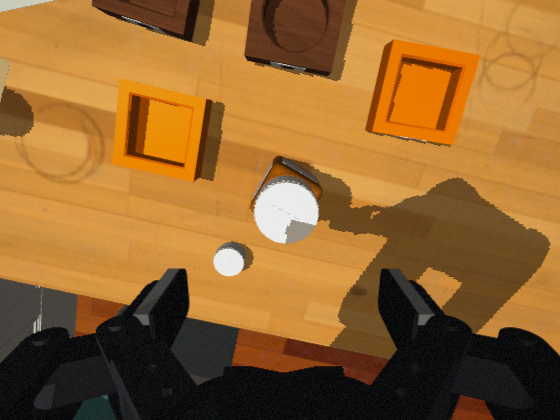

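The wrist view shows the cap centred at (286,210), measured at r = 26.5 mm and z = 114 mm as expected. The small loose cap at (229,262) is clear of the fingers, so I descend and grip.

```bash
python3 -m inch '[[0,0,0,-0.05,0.15,4,100],[0,0,0,-0.05,0.15,8,100],[0,0,0,-0.05,0.15,11,100],[0,0,0,-0.05,0.15,13,100],[0,0,0,-0.05,0.15,13.7,100]]'; python3 -m inch '[[0,0,0,0,0,0,100],[0,0,0,0,0,0,60],[0,0,0,0,0,0,50],[0,0,0,0,0,0,40],[0,0,0,0,0,0,40]]' 50;python3 -m inch '[[0,0,0,0,0,0,40],[0,0,0,0,0,0,40],[0,0,0,0,0,0,40]]' 
python3 - <<'E'
from h import *
from station import arm
s=arm.state()
print(s["eef_pos"].round(4),s["ee_rot"].round(3),s["ft_torque"].round(2))
d=arm.get_image("wrist");cv2.imwrite("pics/w2.png",d["color"])
E
```

```text
t: 2.15
eef_pos: [0.4647, -0.1304, 0.1041]
ee_rot: [-3.119, -0.37, 0.004]
wrist_force: [0.5, -0.3, -0.1]
opening: 0.0856
grasp_force: 0.0
t: 2.65
eef_pos: [0.4664, -0.1294, 0.1072]
ee_rot: [3.119, 0.373, 0.002]
wrist_force: [0.7, 1.6, 3.6]
opening: 0.0508
grasp_force: 51.2
t: 2.95
eef_pos: [0.4663, -0.1294, 0.1066]
ee_rot: [3.119, 0.373, 0.001]
wrist_force: [1.6, -0.3, 4.9]
opening: 0.0511
grasp_force: 51.3
[ 0.4663 -0.1294  0.1066] [3.119e+00 3.730e-01 1.000e-03] [ 0.05 -0.2   0.  ]
```

```bash
python3 -m inch '[[0,0,0,0,0,-0.5,40],[0,0,0,0,0,-2,40],[0,0,0,0,0,-5,40],[0,0,0,0,0,-8,40],[0,0,0,0,0,-10,40]]'
python3 - <<'E'
from h import *
from station import arm
s=arm.state(); print(s["opening"],s["grasp_force"],s["wrist_force"].round(1))
delta(s,[.630,.039,.205],13.5+13.9)
E
```

```text
t: 3.5
eef_pos: [0.4661, -0.1294, 0.2093]
ee_rot: [3.119, 0.372, 0.002]
wrist_force: [-0.4, -0.2, -0.9]
opening: 0.0506
grasp_force: 52.6
0.050635723682085514 52.636738484725356 [-0.4 -0.2 -0.9]
turn [  0.06  -0.07 -13.78] shift cm [ 19.89 -12.51   0.45]
```

```bash
python3 -m inch '[[0,0,-1,2,-1.3,0,40],[0,0,-4,6,-3.8,0,40],[0,0,-7,10,-6.3,0,40],[0,0,-10,14,-8.8,0,40],[0,0,-12.5,17,-10.7,0,40]]'; python3 -m inch '[[0,0,-1,2,-1.3,0,40],[0,0,-1.4,2.9,-1.8,0,40],[0,0,-1.4,2.9,-1.8,0,40],[0,0,-1.4,2.9,-1.8,0,40]]'
python3 - <<'E'
from h import *
from station import arm
import pickle
s=arm.state(); print(s["t"],s["eef_pos"].round(4),s["wrist_force"].round(1),s["opening"]); delta(s,[.630,.039,.205],27.4)
d={n:arm.get_image(n) for n in("scene","top")}
pickle.dump(d,open("im1.pkl","wb"))
cv2.imwrite("pics/scene1.png",cv2.hconcat([cv2.resize(d["scene"]["color"][120:320,200:400],(400,400)),cv2.resize(d["top"]["color"][90:240,180:330],(400,400))]))
for n in d:
    p=cloud(d[n]).reshape(-1,3)
    m=(np.hypot(p[:,0]-.63,p[:,1]-.039)<.06)&(p[:,2]>.105)&(p[:,2]<.16)
    print(n,m.sum(),p[m].min(0).round(4) if m.any() else 0,p[m].max(0).round(4)if m.any() else 0)
E
```

```text
t: 4.0
eef_pos: [0.6073, 0.0167, 0.2069]
ee_rot: [-3.059, -0.714, 0.0]
wrist_force: [1.1, -1.0, -1.1]
opening: 0.0506
grasp_force: 52.7
t: 4.4
eef_pos: [0.6238, 0.0429, 0.2066]
ee_rot: [3.051, 0.746, -0.0]
wrist_force: [-0.1, -0.9, -1.8]
opening: 0.0511
grasp_force: 52.7
4.4 [0.6238 0.0429 0.2066] [-0.1 -0.9 -1.8] 0.05110666023784643
turn [0.01 0.02 0.09] shift cm [0.37 0.64 0.16]
scene 761 [0.6022 0.0148 0.1051] [0.6534 0.0723 0.16  ]
top 0 0 0
```

View pics/scene1.png

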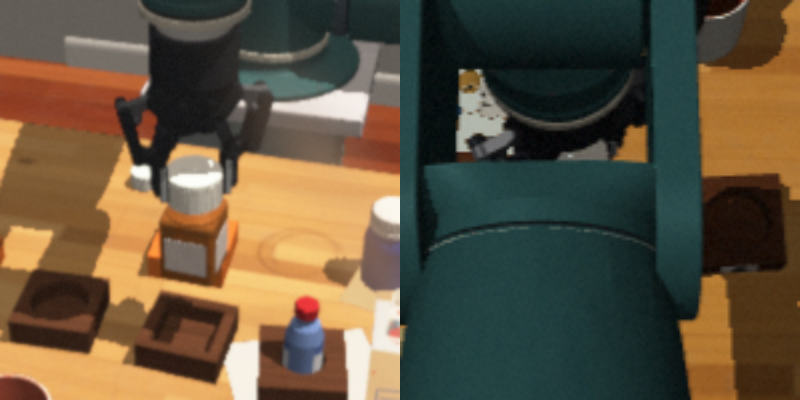

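Left half: the bottle hangs upright from the cap at (190,225), with the square well at (190,335). The top camera is blocked by the arm. I'll fit bottle and block in the same (scene) camera for the relative error.

```bash
cat >> h.py <<'E'
from scipy.optimize import least_squares
def sqfit(S,c,a0,half=27.):
    def f(x):
        k,s=np.cos(x[2]),np.sin(x[2]);q=np.abs((S-x[:2])@np.array([[k,-s],[s,k]]));return q.max(1)-half
    b=min((least_squares(f,[*c,np.radians(a)],loss='soft_l1') for a in (a0-8,a0,a0+8)),key=lambda r:r.cost)
    return len(S),b.x[:2].round(1),np.degrees(b.x[2]).round(1),np.abs(b.fun).mean().round(2)
def blockfit(P,c=(.63,.039)):
    m=(np.hypot(P[:,0]-c[0],P[:,1]-c[1])<.065)&(np.abs(P[:,2]-.03)<.0035);return rect(P[m][:,:2])
E
python3 - <<'E'
from h import *
import pickle
d0=pickle.load(open("im0.pkl","rb"));d=pickle.load(open("im1.pkl","rb"))
for n,dd in(("top0",d0["top"]),("scene0",d0["scene"]),("scene1",d["scene"])):
    P=cloud(dd).reshape(-1,3); print(n,blockfit(P))
    if n!="top0":   # block side walls: front faces
        m=(np.hypot(P[:,0]-.63,P[:,1]-.039)<.065)&(P[:,2]>.006)&(P[:,2]<.026)
        S=P[m][:,:2]*1000;S=S[np.abs(S-[630,39]).max(1)>36];print(sqfit(S,(630,39),-2.8,42.))
P=cloud(d["scene"]).reshape(-1,3)
for lo,hi in((.106,.136),(.136,.168),(.106,.168)):
    m=(np.hypot(P[:,0]-.625,P[:,1]-.042)<.05)&(P[:,2]>lo)&(P[:,2]<hi);print(sqfit(P[m][:,:2]*1000,(624,43),-3))
q=P[(np.hypot(P[:,0]-.625,P[:,1]-.042)<.05)&(P[:,2]<.15)&(P[:,2]>.07)];print("bottom z",np.percentile(q[:,2],[0,1,3]))
E
```

```text
top0 (array([629.6,  39.4]), array([84. , 85.1]), 87.2)
scene0 (array([630.6,  38.9]), array([84.3, 91.3]), 87.3)
(372, array([629.8,  38.7]), np.float64(-2.9), np.float64(0.78))
scene1 (array([630.7,  38.3]), array([85.3, 88.9]), 87.5)
(369, array([629.9,  38.7]), np.float64(-2.7), np.float64(0.78))
(401, array([622.3,  43.5]), np.float64(-3.6), np.float64(0.86))
(487, array([622.4,  43.2]), np.float64(-3.2), np.float64(0.89))
(888, array([622.4,  43.3]), np.float64(-3.4), np.float64(0.89))
bottom z [0.09850809 0.1025589  0.10427285]
```

```bash
python3 - <<'E'
from h import *
from station import arm
s=arm.state(); delta(s,s["eef_pos"]+[.0074,-.0045,-.065],28)
E
```

```text
turn [ 0.01 -0.   -0.55] shift cm [0.45 0.74 6.5 ]
```

```bash
python3 -m inch '[[0,0,-0.6,0.25,0.4,1,40],[0,0,-0.6,0.45,0.75,3,40],[0,0,-0.6,0.45,0.75,5,40],[0,0,-0.6,0.45,0.75,6,40],[0,0,-0.6,0.45,0.75,6,40]]';python3 -m inch '[[0,0,0,0,0,0,40],[0,0,0,0,0,0,40]]'
python3 - <<'E'
from h import *
from station import arm
s=arm.state();print(s["t"],s["eef_pos"].round(4))
P=cloud(arm.get_image("scene")).reshape(-1,3)
for lo,hi in((.048,.078),(.078,.108),(.048,.108)):
    m=(np.hypot(P[:,0]-.630,P[:,1]-.039)<.05)&(P[:,2]>lo)&(P[:,2]<hi);print(sqfit(P[m][:,:2]*1000,(630,39),-3))
m=(np.hypot(P[:,0]-.63,P[:,1]-.039)<.065)&(P[:,2]>.006)&(P[:,2]<.026)
S=P[m][:,:2]*1000;S=S[np.abs(S-[630,39]).max(1)>36];print(sqfit(S,(630,39),-2.8,42.))
E
```

```text
t: 5.0
eef_pos: [0.631, 0.0386, 0.1445]
ee_rot: [-3.047, -0.763, 0.004]
wrist_force: [0.1, -0.1, -2.1]
opening: 0.0511
grasp_force: 52.7
t: 5.2
eef_pos: [0.632, 0.0389, 0.1475]
ee_rot: [3.047, 0.763, 0.002]
wrist_force: [-0.5, 0.9, -1.8]
opening: 0.051
grasp_force: 52.7
5.2 [0.632  0.0389 0.1475]
(369, array([630.9,  39.6]), np.float64(-2.4), np.float64(0.89))
(410, array([630.7,  39.2]), np.float64(-2.1), np.float64(0.99))
(779, array([630.8,  39.4]), np.float64(-2.2), np.float64(0.95))
(370, array([629.8,  38.7]), np.float64(-2.9), np.float64(0.75))
```

```bash
python3 -m inch '[[0,0,0.4,-0.12,0,0.3,40],[0,0,0.4,-0.12,0,0.7,40],[0,0,0.4,-0.12,0,1.2,40],[0,0,0.4,-0.12,0,1.6,40],[0,0,0.4,-0.12,0,1.8,40]]';python3 -m inch '[[0,0,0,0,0,0.3,40],[0,0,0,0,0,0.6,40],[0,0,0,0,0,0.9,40],[0,0,0,0,0,1.1,40],[0,0,0,0,0,1.1,40]]'; python3 -c "
from station import arm;s=arm.state();print(s['eef_pos'].round(4),s['wrist_force'].round(1),s['ft_torque'].round(2))"
```

```text
t: 5.75
eef_pos: [0.6304, 0.0385, 0.1275]
ee_rot: [-3.05, -0.753, 0.001]
wrist_force: [0.5, -0.1, -1.4]
opening: 0.051
grasp_force: 52.7
t: 6.25
eef_pos: [0.6305, 0.0385, 0.117]
ee_rot: [-3.05, -0.753, 0.001]
wrist_force: [-0.0, 0.4, -1.5]
opening: 0.0512
grasp_force: 52.7
[0.6305 0.0385 0.117 ] [-0.   0.4 -1.5] [-0.03 -0.03  0.05]
```

```bash
python3 -m inch '[[0,0,0,0,0,0.1,40],[0,0,0,0,0,0.2,40],[0,0,0,0,0,0.25,40],[0,0,0,0,0,0.25,40],[0,0,0,0,0,0.25,40]]';python3 -m inch '[[0,0,0,0,0,0.1,40],[0,0,0,0,0,0.2,40],[0,0,0,0,0,0.3,40],[0,0,0,0,0,0.3,40]]'; python3 - <<'E'
from h import *
from station import arm
s=arm.state();print(s['eef_pos'].round(4),s['qpos'].round(2))
d=arm.get_image("scene");P=cloud(d).reshape(-1,3)
cv2.imwrite("pics/scene2.png",cv2.resize(d["color"][150:350,200:400],(600,600)))
for lo,hi in((.036,.076),):
    m=(np.hypot(P[:,0]-.630,P[:,1]-.039)<.042)&(P[:,2]>lo)&(P[:,2]<hi);print(sqfit(P[m][:,:2]*1000,(630,39),-3))
E
```

```text
t: 6.75
eef_pos: [0.6307, 0.0385, 0.1152]
ee_rot: [3.05, 0.753, 0.001]
wrist_force: [-1.4, 1.4, 4.2]
opening: 0.0506
grasp_force: 53.1
t: 7.15
eef_pos: [0.6307, 0.0385, 0.1119]
ee_rot: [-3.05, -0.753, -0.0]
wrist_force: [-0.5, 1.3, 6.2]
opening: 0.0512
grasp_force: 53.4
[0.6307 0.0385 0.1119] [0.02 0.1  1.7  0.   1.35 1.11]
(501, array([629.4,  39. ]), np.float64(-2.4), np.float64(0.9))
```

View pics/scene2.png

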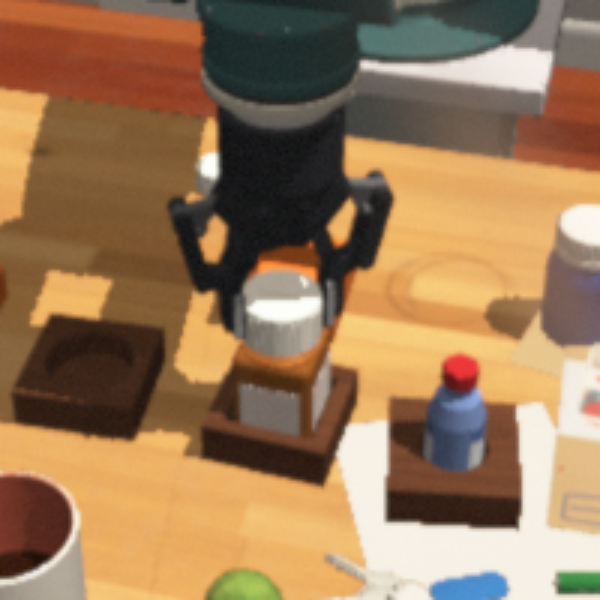

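The picture shows the bottle upright in the square well (280,390), with the vial untouched at (455,430). The force has risen to 6 N over 3.5 mm of spring travel, so I push on to about 6.5 mm.

```bash
python3 -m inch '[[0,0,0,0,0,0.1,40],[0,0,0,0,0,0.2,40],[0,0,0,0,0,0.3,40],[0,0,0,0,0,0.34,40],[0,0,0,0,0,0.34,40]]' 60
```

```text
t: 7.7
eef_pos: [0.6308, 0.0386, 0.1089]
ee_rot: [-3.05, -0.753, -0.001]
wrist_force: [-1.4, 1.7, 8.3]
opening: 0.0509
grasp_force: 61.9
```

```bash
python3 -m inch '[[0,0,-4,0,0,0.05,40],[0,0,-9,0,0,0.05,40],[0,0,-14,0,0,0.05,40],[0,0,-19,0,0,0.05,40],[0,0,-24,0,0,0.05,40]]'; python3 -c "
from station import arm;s=arm.state();print(s['ft_torque'].round(2))"
```

```text
t: 8.2
eef_pos: [0.631, 0.0384, 0.1086]
ee_rot: [2.824, 1.375, 0.002]
wrist_force: [-0.2, 0.9, 8.9]
opening: 0.0509
grasp_force: 62.1
[ 0.    0.05 -0.05]
```

Torque is low, so the twist is going freely; I continue to about 74°.

```bash
python3 -m inch '[[0,0,-5,0,0,0,40],[0,0,-11,0,0,0,40],[0,0,-17,0,0,0,40],[0,0,-23,0,0,0,40],[0,0,-29,0,0,0,40]]';python3 -m inch '[[0,0,-5,0,0,0,40],[0,0,-11,0,0,0,40],[0,0,-17,0,0,0,40],[0,0,-21,0,0,0,40],[0,0,-21,0,0,0,40]]'; python3 - <<'E'
from h import *
from station import arm
s=arm.state();print(s['ft_torque'].round(2))
P=cloud(arm.get_image("scene")).reshape(-1,3)
m=(np.hypot(P[:,0]-.630,P[:,1]-.039)<.042)&(P[:,2]>.036)&(P[:,2]<.074);print(sqfit(P[m][:,:2]*1000,(630,39),-3))
E
```

```text
t: 8.7
eef_pos: [0.631, 0.0385, 0.1086]
ee_rot: [2.389, 2.039, 0.002]
wrist_force: [-1.0, 0.6, 9.2]
opening: 0.0507
grasp_force: 62.1
t: 9.2
eef_pos: [0.6309, 0.0386, 0.1085]
ee_rot: [1.979, 2.439, 0.001]
wrist_force: [-2.0, 3.1, 9.3]
opening: 0.0511
grasp_force: 62.1
[0.37 0.25 0.  ]
(459, array([629.3,  37.8]), np.float64(1.4), np.float64(0.97))
```

```bash
python3 -m inch '[[0,0,0,0,0,-0.3,40],[0,0,0,0,0,-0.6,40],[0,0,0,0,0,-0.9,40],[0,0,0,0,0,-1.2,40],[0,0,0,0,0,-1.5,40]]'; python3 - <<'E'
from h import *
from station import arm
d=arm.get_image("scene");P=cloud(d)
cv2.imwrite("pics/scene3.png",cv2.resize(d["color"][220:320,250:350],(600,600),interpolation=cv2.INTER_CUBIC))
P=P.reshape(-1,3)
m=(np.hypot(P[:,0]-.630,P[:,1]-.039)<.042)&(P[:,2]>.036)&(P[:,2]<.074);print(sqfit(P[m][:,:2]*1000,(630,39),-3))
E
```

```text
t: 9.75
eef_pos: [0.6304, 0.0384, 0.1226]
ee_rot: [-1.983, -2.436, 0.001]
wrist_force: [0.1, -0.0, 0.5]
opening: 0.0504
grasp_force: 62.2
(458, array([629.2,  37.9]), np.float64(1.4), np.float64(0.95))
```

View pics/scene3.png

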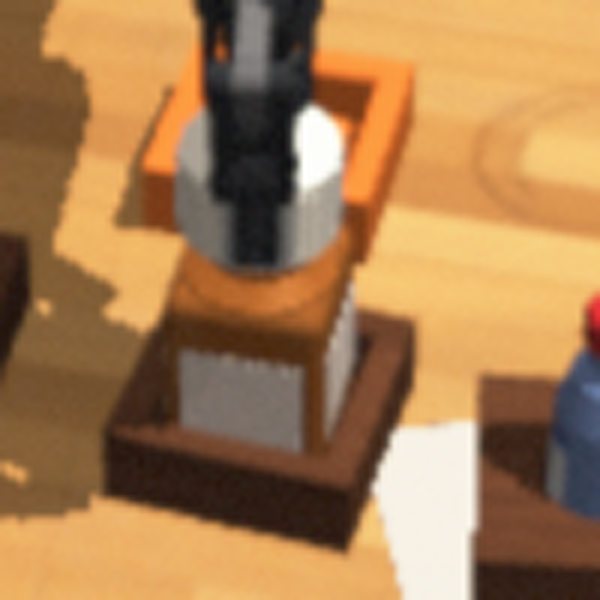

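The bottle is still down in the well (240,400) while the cap (260,190) has risen, and the wrist carries no bottle weight, so the cap is free. I lift it straight up about 9 cm.

```bash
python3 -m inch '[[0,0,0,0,0,-0.5,40],[0,0,0,0,0,-1.5,40],[0,0,0,0,0,-2.5,40],[0,0,0,0,0,-4,40],[0,0,0,0,0,-5.5,40]]';python3 -m inch '[[0,0,0,0,0,-1.5,40],[0,0,0,0,0,-2.5,40],[0,0,0,0,0,-3.2,40],[0,0,0,0,0,-3.5,40],[0,0,0,0,0,-3.5,40]]';python3 -m inch '[[0,0,0,0,0,0,40],[0,0,0,0,0,0,40],[0,0,0,0,0,0,40],[0,0,0,0,0,0,40],[0,0,0,0,0,0,40]]'; python3 - <<'E'
from h import *
from station import arm
d=arm.get_image("scene");P=cloud(d)
cv2.imwrite("pics/scene4.png",cv2.resize(d["color"][130:330,200:400],(600,600),interpolation=cv2.INTER_CUBIC))
P=P.reshape(-1,3)
m=(np.hypot(P[:,0]-.630,P[:,1]-.039)<.042)&(P[:,2]>.036)&(P[:,2]<.074);print(sqfit(P[m][:,:2]*1000,(630,39),-3))
m=(np.hypot(P[:,0]-.630,P[:,1]-.039)<.02)&(P[:,2]>.095)&(P[:,2]<.125);print("rim z",np.percentile(P[m][:,2],[50,95]), arm.state()["joint_velocities"].round(3))
E
```

```text
t: 10.3
eef_pos: [0.6307, 0.0385, 0.1796]
ee_rot: [1.983, 2.436, 0.001]
wrist_force: [-0.1, -0.1, -0.1]
opening: 0.0507
grasp_force: 62.3
t: 10.8
eef_pos: [0.6306, 0.0385, 0.213]
ee_rot: [-1.983, -2.437, 0.0]
wrist_force: [0.1, 0.0, -0.7]
opening: 0.0509
grasp_force: 62.3
t: 11.3
eef_pos: [0.6306, 0.0385, 0.2128]
ee_rot: [-1.983, -2.437, 0.0]
wrist_force: [0.2, 0.7, -0.6]
opening: 0.0506
grasp_force: 62.3
(463, array([629.2,  37.9]), np.float64(1.4), np.float64(0.92))
rim z [0.10766854 0.11023132] [-0.001 -0.     0.     0.001  0.001 -0.   ]
```

View pics/scene4.png

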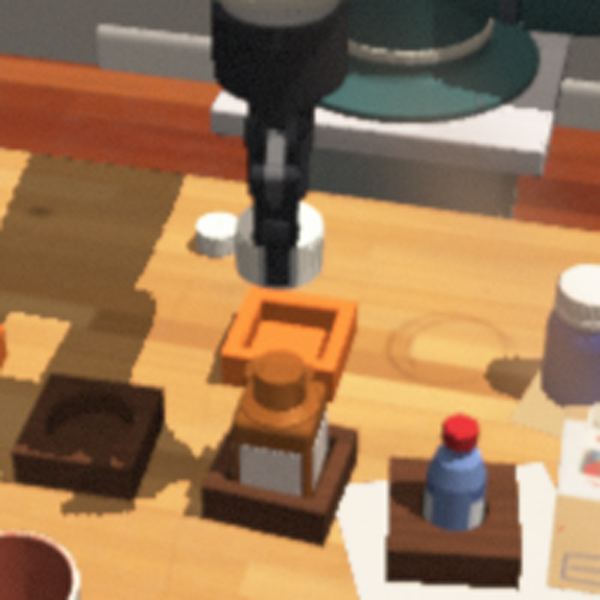

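The open bottle stands in its well (280,430) with its rim at 108 mm, which means it is fully seated. The cap is held level at (280,245), about 75 mm above the rim, and everything is still, so I hand in.

```bash
python3 -c "
from station import arm;print(arm.hand_in())"
```

```text
the job is handed in; nothing more can be done
None
```

I've handed the job in, though no verdict came back: the bottle stands open in its square well, the gripper holds the cap level and still about 75 mm above the rim, and I never touched the vial or the jar.

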